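Lay a turned spindle in the checking cradle and gauge its length

TASK

Take the longer of the two turned spindles standing on the bench and lay it gently on its side in the V blocks of the checking cradle, without dropping it, its flanged foot right up against the end stop. Then pull the sprung gauge out by its knob until its pointer is level with the spindle's free end, hold it still there for a second, and let the gauge run back home. Leave the spindle lying in the cradle, and the shorter spindle standing where it is.

Things in the scene. Friction and masses are not known exactly. Their poses are not given: they have to be found in the camera images.
- spindle: The longer turned wooden spindle, 190 mm long, 0.18 kg, at first upright on its foot: a flange 50 mm across, 14 mm thick. The rest is a round shaft 36 mm across with 40 mm beads at 22-30 and 171-179 mm and a shallow groove at 132-138 mm from the underside. Origin: centre of the foot's underside; z runs along the spindle to its free end.
- spindle_top (a point): Centre of the spindle's flat free end, 190 mm along z from the foot's underside.
- short_spindle: A like spindle, only 140 mm long (same flange and shaft), standing upright; to be left alone. Origin: centre of the foot's underside.
- cradle: Fixed checking cradle on a 15 mm plywood board, x -55 to 155 mm, y -135 to 127 mm in its own axes. Origin: on the bench, below the middle of where the spindle is to lie: along the cradle's y, free end toward +y, axis 55 mm above the bench. The end stop's face is at y = -95 mm. The gauge's rail runs along y at x = 110 mm.
- cradle_stop (a point): On the face of the end stop (block 54 mm wide, top 77 mm above the bench), 55 mm above the bench: where the centre of the spindle's foot belongs. Axes as the cradle's: y along the laid spindle away from the stop, z up.
- cradle_v (a point): Between the two 90 degree V blocks, on the laid spindle's axis, 55 mm above the bench, at the cradle's x = 0, y = +5 mm. The blocks are 55 mm from here either way along y, each 16 mm thick along y and 67 mm wide, tops 48 mm above the bench, V mouth 40 mm wide: 94 mm of free space between them over the board.
- gauge (a joint): Travel of the sprung gauge carriage along the cradle's +y, in m: 0 = home (pointer level with the stop's face), 0.215 = end of travel. The spring pulls it home with about 2 N at home and 5.5 N at 0.2 m.
- gauge_knob (a point): Centre of the top of the gauge's upright round knob, 22 mm across, 47 mm tall, top 80 mm above the bench. The pointer arm rises 31 mm from the knob's axis on the spindle's side, up to 62 mm above the bench, so the fingers fit best fore and aft of the knob (closing along the cradle's y). The spring case at the home end is 33 mm high.
- gauge_pointer (a point): Tip of the gauge's pointer, a 4 mm steel bar that reaches across toward the spindle, 60 mm above the bench, ending 30 mm from the laid spindle's axis. Axes as the cradle's: y along the gauge's travel.
Things that resemble listed ones, but are neither listed nor needed, are in the scene too. Leave any green, pink or red look-alike of the spindle alone.

How it is judged (in metres and radians):
On the way, in this order (a step that is already met when the one before it is completed fails the run):
1. the long spindle lies in both V blocks with its foot against the end stop (y of spindle in the frame of cradle_stop between -0.004 and 0.006 m and x of spindle in the frame of cradle_stop between -0.008 and 0.008 m and z of spindle in the frame of cradle_stop between -0.008 and 0.008 m and x of spindle_top in the frame of cradle_stop between -0.008 and 0.008 m and z of spindle_top in the frame of cradle_stop between -0.008 and 0.008 m), for 0.2 s.
2. the gauge is held with its pointer level with the spindle's free end (within 5 mm) for half a second, the spindle still lying in place (all of step 1 and y of spindle_top in the frame of gauge_pointer between -0.005 and 0.005 m), for 0.5 s.
At the end, for the whole second after the job is handed in: The long spindle lies at rest in both V blocks: centre of the foot's underside within 6 mm of the stop's face, both end centres within 8 mm sideways and in height of their true place; the gauge is back home (within 6 mm); the short spindle stands upright within 30 mm of where it was (all of step 1 and value of joint gauge below 0.006 m and linear speed of spindle below 0.02 m/s and distance of short_spindle from where it was at the start of the episode below 0.03 m and angle between short_spindle's own z axis and vertical below 0.1 rad); the robot touches nothing.
It fails at once if the long spindle strikes or is pressed against the cradle with over 60 N (contact force between spindle and cradle above 60 N).
It fails at once if the long spindle is dropped (moves faster than 0.7 m/s out of the fingers) (linear speed of spindle above 0.7 m/s and contact force between spindle and the fingers below 0.05 N).
It fails at once if the short spindle is knocked over (angle between short_spindle's own z axis and vertical above 0.5 rad).
It also fails if it takes over 66 s, if anything falls off the work surface, if the arm or the gripper's body presses on something with over 40 N, if the wrist force passes 120 N, or if a joint passes its speed limit or range.

ROBOT

A 6-joint arm with a two-finger parallel gripper is mounted at the origin on the work surface. World frame = base frame: x ahead of the robot, y to its left, z up, the work surface at z = 0. Lengths are in mm, angles in degrees, forces in N, time in s.
With the tool pointing down it reaches from about 300 to 850 mm from the base axis. Payload 4.2 kg.
Tool frame: the origin (TCP) lies at the centre of the arm's flange, where the gripper is bolted on; the fingertips stand 191 mm ahead of it and the grasp point (between the pads) lies 172 mm ahead of it; y points along the fingers, x is the direction in which the jaws open and shut, and the axes are right-handed (so a half turn about y gives the same grasp; the last joint's range is limited). The gripper opens to 91 mm and grips with 3 to 60 N. Pads are 32 mm wide; open, the fingers measure 118 mm over their backs; the gripper's body (76 mm by 178 mm) begins 60 mm behind the grasp point.
Start: joints at [-71.792, 18.312, 89.639, -0, 72.044, -1.146], TCP at [190.56, -542.503, 404.776] pointing down, gripper open.
Joint ranges: [-177.97, 177.97], [-48.28, 115.42], [12.27, 149.76], [-77.06, 257.06], [2.81, 150.46], [-146.56, 146.56]. Speed limits (degrees/s): [147.25, 147.25, 180, 180, 180, 180].

INTERFACE

Orientations are given as [roll, pitch, yaw] about the fixed x, y, z axes, in that order (R = Rz(yaw) Ry(pitch) Rx(roll)).
In Python, from workcell import env gives the robot as it stands.
- The arm moves only by the tool carry_out, never from a script. Its argument "increments" is a list of rows, each a list of 3 entries, a list of its own where there are three numbers: the turn, a rotation vector about the tool's x, y, z in rad, then the shift along the tool's x, y, z in mm, then the closure, from 0 (fully open) to 1 (shut). In form: [[[wx, wy, wz], [dx, dy, dz], claw], ...]. A call has 1 to 10 rows; each row is the pose to reach, as a shift and turn from the pose commanded when the call began, along the tool's axes at that moment; what a row does not reach only later rows make up. A row lasts 1/12 s, in which the tool goes at most 41.7 mm and 7.16 degrees, less where a joint would pass 70% of its speed; a pose out of reach is approached as far as the arm can. A call with a gripper value outside its range is refused whole. The fingers move at their own pace and stop on an object; "force" is the grip in N (left out, the last holds). Time passes only in rows, so rows that repeat a pose let the fingers close. It gives the time, the measured TCP pose, the force and the opening at its end, in the units of the state.
- env.state(): the state, without advancing time (a new reading comes with each control period).
- env.grab_frame(name): name is "side" or "top" or "wrist"; returns a dict with "frame" (480x640x3 uint8, blue, green, red), "z_map" (480x640 float32, mm along the optical axis (not along the pixel's ray), 0 where there is no reading), "camera_matrix" (3x3 intrinsics, pixels), "rvec" (rotation vector, rad) and "tvec" (3), from world to camera coordinates, as OpenCV has them; the wrist camera has in their place "hand_eye" (4x4, takes a point from camera to tool coordinates, whose origin is the TCP and whose axes are the tool frame's). Camera axes: x right, y down, z forward; pixel columns grow to the right and rows downward; lengths in mm; the calibration is good to about 2 mm. The wrist camera is an equidistant fisheye: a pixel r from the principal point sees the ray r / f radians off the axis. A picture is of the moment at which its call begins: read the wrist's pose just before it.
- env.job_done(): hands the job in, once; it reports no verdict.
The state is a dict: "time_s": time; "qpos": joint angles; "qvel": joint speeds; "effort": joint torques, N m; "ee_pos": TCP position; "ee_rot": TCP orientation; "force": force on the tool from outside, world axes, zero at the start; "torque": the same for the moment, N m; "gripper_width": finger opening in mm.
Only numpy, scipy, OpenCV 4.12 (cv2) and the standard library are available. Lean on these libraries where they do the work, as an engineer would, in place of code of your own. Each camera call takes 0.05 s, during which the arm holds its last target. There are 200 camera calls.

## Working session

There is one attempt and no reset: what is moved stays moved. The work goes in short steps, Python scripts to look and compute and a tool call to move; the robot and the scene stay as the last step left them, time stands still between calls to the robot, and variables do not carry over. Pictures are saved under pics/ and viewed, about 8 in all and at most 12, crops included, and the job is handed in when it is done.

Besides the shell and the picture viewer there is one more tool, called as name(argument=value, ...) on one line, values as JSON. carry_out: Moves the arm, as the interface text tells. Its arguments: {"type":"object","properties":{"increments":{"type":"array","items":{"type":"array"}},"force":{"type":"number"}},"required":["increments"]}

```bash
mkdir -p pics; ls
python3 - <<'E'
from workcell import env
import cv2,numpy as np
print(env.state())
for n in("top","side"):
    f=env.grab_frame(n); np.savez(f"pics/{n}0.npz",**f); cv2.imwrite(f"pics/{n}0.png",f["frame"])
    print(n,f["camera_matrix"],f["rvec"],f["tvec"])
a=cv2.imread("pics/top0.png");b=cv2.imread("pics/side0.png")
E
```

```text
pics
{'time_s': 0.0, 'qpos': array([-7.17912184e+01,  1.83497969e+01,  8.97063616e+01,  1.12675453e-03,
        7.20424703e+01, -1.14593279e+00]), 'qvel': array([-0.00880523, -0.0021888 ,  0.0654699 ,  0.00833914,  0.02157096,
        0.02448887]), 'effort': array([ 1.19120148e-03, -4.12466347e+01, -2.31970489e+01,  7.27650197e-02,
        4.55715274e-02, -1.48062295e-04]), 'ee_pos': array([ 190.51331389, -542.33938839,  403.93877577]), 'ee_rot': array([-89.99695647,   0.09858776, -70.64563129]), 'force': array([0.05858314, 0.90439658, 0.46374934]), 'torque': array([ 0.01301806, -0.05544465,  0.01916931]), 'gripper_width': 91.20077454084152}
top [[453.77443805   0.         316.60277349]
 [  0.         453.77443805 233.82374032]
 [  0.           0.           1.        ]] [ 2.18962761 -2.12956684  0.10993501] [ 69.3939383  519.44511486 900.92415038]
side [[455.35941021   0.         312.21602077]
 [  0.         455.35941021 240.05806853]
 [  0.           0.           1.        ]] [ 0.39735127 -2.69181645  1.32529784] [470.85235601 157.30547404 869.93676766]
```

View pics/top0.png

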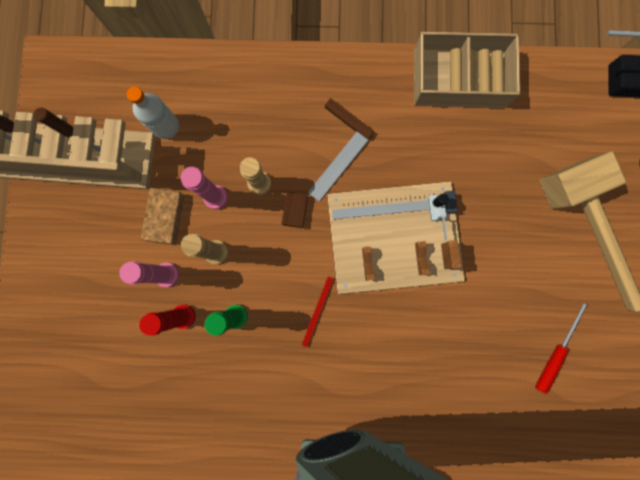

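View pics/side0.png

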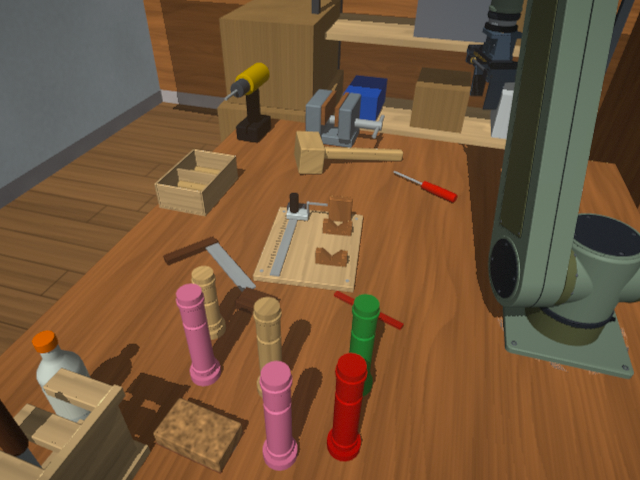

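Top view: the natural-wood candidates are one at (203,247) and one at (253,175). The pink, red and green ones are look-alikes. The cradle board is centred at about (396,237), with the stop at (452,255) and the knob at (448,203). Next I measure the heights, the axes and the cradle frame.

```bash
cat > h.py <<'E'
import numpy as np,cv2
from scipy.spatial.transform import Rotation as Ro
def cloud(f):
    K=f["camera_matrix"];z=f["z_map"].astype(float);v,u=np.mgrid[:480,:640]
    c=np.stack([(u-K[0,2])/K[0,0]*z,(v-K[1,2])/K[1,1]*z,z],-1)
    R=Ro.from_rotvec(np.ravel(f["rvec"])).as_matrix()
    P=(c-np.ravel(f["tvec"]))@R; P[z==0]=np.nan
    return P
def proj(f,p):
    return cv2.projectPoints(np.float64(p).reshape(-1,1,3),np.ravel(f["rvec"]),np.ravel(f["tvec"]),f["camera_matrix"],None)[0][:,0]
E
python3 - <<'E'
from h import *
t=np.load("pics/top0.npz");s=np.load("pics/side0.npz")
P=cloud(t);fr=t["frame"]
for nm,(u0,u1,v0,v1) in dict(A=(175,230,228,268),B=(235,275,152,200)).items():
    Q=P[v0:v1,u0:u1].reshape(-1,3);Q=Q[Q[:,2]>25];zt=np.nanpercentile(Q[:,2],97)
    T=Q[Q[:,2]>zt-6];(c,r)=cv2.minEnclosingCircle(T[:,:2].astype(np.float32))
    print(nm,"top z",zt,Q[:,2].max(),"circ",c,r,"mean",T.mean(0))
print("bench z",np.nanmedian(P[350:400,300:500,2]))
m=(P[...,2]>10)&(P[...,2]<20);reg=np.zeros_like(m);reg[175:300,320:470]=1;m&=reg
m=cv2.morphologyEx(m.astype(np.uint8),cv2.MORPH_CLOSE,np.ones((25,25)))
m2=(P[...,2]>9)&(P[...,2]<21)&reg
print("board rect",cv2.minAreaRect(P[m2][:,:2].astype(np.float32)),np.median(P[m2][:,2]))
for nm,(u0,u1,v0,v1) in dict(V1=(355,385,238,288),V2=(410,432,235,285),stop=(438,470,235,278),knob=(425,465,185,225)).items():
    Q=P[v0:v1,u0:u1].reshape(-1,3);zt=np.nanpercentile(Q[:,2],98);T=Q[Q[:,2]>zt-7]
    print(nm,zt,cv2.minAreaRect(T[:,:2].astype(np.float32)),T.mean(0))
# side heights
S=cloud(s)
for nm,(u0,u1,v0,v1) in dict(A=(250,288,295,400),B=(190,222,265,330)).items():
    Q=S[v0:v1,u0:u1].reshape(-1,3);zt=np.nanpercentile(Q[:,2],98);T=Q[Q[:,2]>zt-6]
    print("side",nm,zt,T.mean(0))
cr=fr[130:300,110:480];cv2.imwrite("pics/crop1.png",cv2.resize(cr,None,fx=2.1,fy=2.1,interpolation=cv2.INTER_CUBIC))
E
```

```text
A top z 192.9878431882626 195.15576567402442 circ (476.4028015136719, 293.819580078125) 18.346290588378906 mean [476.06046662 293.65470462 191.0041588 ]
B top z 143.22311910958675 144.62895996891163 circ (626.3413696289062, 209.32972717285156) 18.38748550415039 mean [625.76943632 209.64146365 141.07359031]
bench z 0.5000303026474194
board rect ((519.0635375976562, -70.84815979003906), (260.8371887207031, 295.38623046875), 1.5706989765167236) 16.042429954447947
V1 50.6111783170622 ((460.44610595703125, -21.476049423217773), (66.80715942382812, 16.303268432617188), 7.056239128112793) [459.99476307 -21.26188975  48.58771739]
V2 50.640343396150456 ((474.1576843261719, -130.49090576171875), (66.4444580078125, 16.66860008239746), 6.855250358581543) [ 473.84206667 -129.88730113   48.36291304]
stop 79.40272638784913 ((481.1498718261719, -184.01406860351562), (53.58757781982422, 19.667383193969727), 6.731364727020264) [ 480.9658216  -183.19915762   77.39646615]
knob 81.60735687372606 ((588.6911010742188, -160.35986328125), (20.14031982421875, 20.18604278564453), 27.339210510253906) [ 588.45763922 -160.07244846   80.61230344]
side A 191.32923752843254 [443.44019526 354.75460351 189.97547346]
side B 190.92221441091957 [580.31928496 299.49355841 189.81341907]
```

View pics/crop1.png

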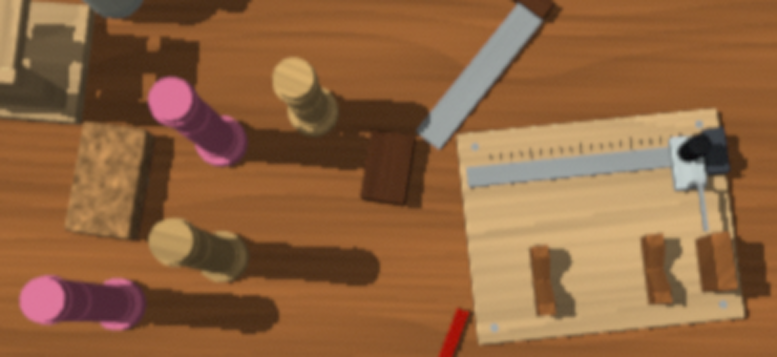

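A at (203,247) px is 191 mm tall with natural-wood colouring, so it is the long spindle. B at (253,175) is 141 mm tall, so it is the short one. The V-block spacing (109.9 mm), the stop and the knob offset (110 mm) match the given sizes. Next I work out the neighbours' clearances and the waypoints.

```bash
cat >> h.py <<'E'
mid=np.array([467.3,-76.0,55]); th=np.radians(7.15)
cx=np.array([np.cos(th),np.sin(th),0]);cy=np.array([-np.sin(th),np.cos(th),0]);cz=np.array([0,0,1.])
A=np.array([476.2,293.7,0]);B=np.array([626,209.5,0])
def pose(grasp,phi,dec,flip=1):
    """tool pose: approach y points to azimuth phi, dec deg below horizontal; x = azimuth phi-90"""
    p,e=np.radians([phi,dec]);h=np.array([np.cos(p),np.sin(p),0])
    y=np.cos(e)*h-np.sin(e)*cz; x=flip*np.array([np.sin(p),-np.cos(p),0]); z=np.cross(x,y)
    return np.array(grasp)-172*y, np.stack([x,y,z],1)
def rel(p,R,state=None,cur=None):
    """shift/turn from current pose, tool axes"""
    if cur is None:
        cur=(state["ee_pos"],Ro.from_euler('xyz',state["ee_rot"],degrees=True).as_matrix())
    p0,R0=cur
    return Ro.from_matrix(R0.T@R).as_rotvec().round(3),(R0.T@(p-p0)).round(1)
E
python3 - <<'E'
from h import *
from workcell import env
t=np.load("pics/top0.npz");P=cloud(t)
for nm,(u0,u1,v0,v1) in dict(green=(203,232,305,336),red=(138,165,308,336),pink1=(180,205,165,195),pink2=(118,150,258,290),saw=(280,310,190,228),knobzone=(320,370,95,140)).items():
    Q=P[v0:v1,u0:u1].reshape(-1,3);zt=np.nanpercentile(Q[:,2],97);T=Q[Q[:,2]>zt-6];m=T.mean(0);d=m-A
    print(nm,zt.round(),m.round(), "lat",(d@cx).round(),"along",(d@cy).round())
print("short lat/along",(B-A)@cx,(B-A)@cy)
s=env.state()
G=A+[0,0,100]
phi=97.15
for nm,g,dec in (("above",G+[0,-150,150],60),("pre",None,30),("grasp",G,30)):
    p,R=pose(g if g is not None else G,phi,dec)
    if g is None:p=p-110*R[:,1]
    print(nm,p.round(1),Ro.from_matrix(R).as_euler('xyz',degrees=True).round(1),*rel(p,R,s))
E
```

```text
green 193.0 [345. 247. 191.] lat -136.0 along -30.0
red 193.0 [342. 355. 191.] lat -126.0 along 77.0
pink1 193.0 [592. 301. 191.] lat 116.0 along -7.0
pink2 193.0 [426. 394. 191.] lat -37.0 along 106.0
saw 26.0 [569. 132.  23.] lat 72.0 along -172.0
knobzone 19.0 [770.  24.  17.] lat 258.0 along -304.0
short lat/along 138.15495457774946 -102.19045222338525
above [486.9  58.4 399. ] [-60.    0.    7.2] [ 0.439 -1.325  0.354] [-468.5    5.8  478.7]
pre [506.6  51.4 241. ] [-30.    0.    7.2] [ 0.875 -1.224  0.705] [-455.2  163.7  495. ]
grasp [494.7 145.9 186. ] [-30.    0.    7.2] [ 0.875 -1.224  0.705] [-548.2  218.9  515.1]
```

carry_out(increments=[[[0.44,-1.325,0.354],[-468,6,479],0],[[0.44,-1.325,0.354],[-468,6,479],0],[[0.44,-1.325,0.354],[-468,6,479],0],[[0.44,-1.325,0.354],[-468,6,479],0],[[0.44,-1.325,0.354],[-468,6,479],0],[[0.44,-1.325,0.354],[-468,6,479],0],[[0.44,-1.325,0.354],[-468,6,479],0],[[0.44,-1.325,0.354],[-468,6,479],0],[[0.44,-1.325,0.354],[-468,6,479],0],[[0.44,-1.325,0.354],[-468,6,479],0]], force=30)

```text
time_s: 0.93
ee_pos: [375.5, -167.1, 401.0]
ee_rot: [-63.5, 2.3, -2.7]
force: [0.7, 0.3, -0.2]
gripper_width: 91.4
```

```bash
cat > go.py <<'E'
import sys
from h import *
from workcell import env
s=env.state();print("t",s["time_s"],"pos",s["ee_pos"].round(1),"rot",s["ee_rot"].round(1),"q",s["qpos"].round(0),"F",s["force"].round(1),"w",round(s["gripper_width"],1))
G=A+[0,0,100]
for nm,g,dec in (("above",G+[0,-150,150],60),("pre",None,30),("grasp",G,30)):
    p,R=pose(g if g is not None else G,97.15,dec)
    if g is None:p=p-110*R[:,1]
    print(nm,*rel(p,R,s))
E
python3 go.py
```

```text
t 0.9333 pos [ 375.5 -167.1  401. ] rot [-63.5   2.3  -2.7] q [-33.   7. 107.  22.  82. -36.] F [ 0.7  0.3 -0.2] w 91.4
above [ 0.057 -0.169  0.046] [100.9 101.1 207. ]
pre [ 0.579 -0.154  0.09 ] [127.1 238.9 131.4]
grasp [ 0.579 -0.154  0.09 ] [113.1 330.6 190.6]
```

carry_out(increments=[[[0.15,-0.15,0.05],[20,20,40],0],[[0.2,-0.15,0.05],[45,45,80],0],[[0.25,-0.15,0.05],[70,70,110],0],[[0.3,-0.15,0.05],[90,95,135],0],[[0.35,-0.15,0.06],[110,120,150],0],[[0.4,-0.15,0.07],[120,150,150],0],[[0.45,-0.15,0.08],[125,180,145],0],[[0.5,-0.15,0.09],[127,210,138],0],[[0.58,-0.154,0.09],[127,239,131],0],[[0.58,-0.154,0.09],[127,239,131],0]])

```text
time_s: 1.77
ee_pos: [505.6, 48.9, 234.5]
ee_rot: [-29.9, 0.8, 6.9]
force: [-0.3, -0.1, -0.4]
gripper_width: 91.0
```

carry_out(increments=[[[0,0,0],[0,0,0],0],[[0,0,0],[0,0,0],0],[[0,0,0],[0,0,0],0]])

```text
time_s: 2.02
ee_pos: [507.7, 47.7, 242.3]
ee_rot: [-30.2, -0.1, 6.9]
force: [-0.6, 0.4, -0.0]
gripper_width: 91.3
```

```bash
python3 go.py
python3 - <<'E'
from h import *
from workcell import env
s=env.state();w=env.grab_frame("wrist");np.savez("pics/w1.npz",**w,pos=s["ee_pos"],rot=s["ee_rot"])
t=env.grab_frame("top")["frame"]
cv2.imwrite("pics/w1.png",np.hstack([cv2.resize(w["frame"],(400,300)),cv2.resize(t,(400,300))]))
print(w["camera_matrix"],w["hand_eye"])
E
```

```text
t 2.0167 pos [507.7  47.7 242.3] rot [-30.2  -0.1   6.9] q [-10.  29. 112.  59.  76. -52.] F [-0.6  0.4 -0. ] w 91.3
above [-0.521 -0.002  0.005] [-19.  -67.5 142.1]
pre [ 0.003 -0.     0.006] [-0.6  3.9  0.8]
grasp [ 0.003 -0.     0.006] [ -1.3 113.9   1.1]
[[371.64829954   0.         314.73113862]
 [  0.         371.64829954 234.76839717]
 [  0.           0.           1.        ]] [[ 9.99997875e-01 -1.81971815e-04  2.05361383e-03  3.58712197e-01]
 [-2.01630952e-03 -2.94100801e-01  9.55772281e-01  1.95368880e+01]
 [ 4.30045858e-04 -9.55774390e-01 -2.94100543e-01  8.39396022e+01]
 [ 0.00000000e+00  0.00000000e+00  0.00000000e+00  1.00000000e+00]]
```

View pics/w1.png

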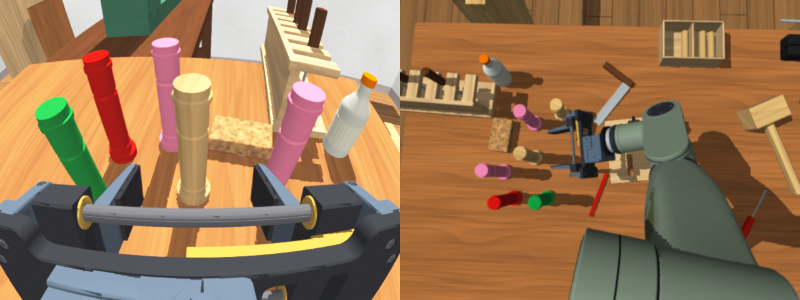

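Wrist view: the natural-wood long spindle stands at about (193,140), centred between the fingers (about 130 and 262). Pink and green are clear to either side. I advance along the approach axis and close.

carry_out(increments=[[[0,0,0.003],[0,15,0],0],[[0,0,0.006],[-1,35,0],0],[[0,0,0.006],[-1,55,1],0],[[0,0,0.006],[-1,72,1],0],[[0,0,0.006],[-1,86,1],0],[[0,0,0.006],[-1,97,1],0],[[0,0,0.006],[-1,106,1],0],[[0,0,0.006],[-1,113,1],0],[[0,0,0.006],[-1,114,1],0],[[0,0,0.006],[-1,114,1],0]], force=30)

```text
time_s: 2.95
ee_pos: [494.2, 146.7, 183.9]
ee_rot: [-30.0, 0.3, 7.2]
force: [-0.5, 0.2, -0.9]
gripper_width: 91.0
```

```bash
python3 go.py
python3 - <<'E'
from h import *
from workcell import env
w=env.grab_frame("wrist");s=env.grab_frame("side")
cv2.imwrite("pics/w2.png",np.hstack([cv2.resize(w["frame"],(400,300)),cv2.resize(s["frame"],(400,300))]))
E
```

```text
t 2.95 pos [494.2 146.7 183.9] rot [-30.    0.3   7.2] q [  1.  34. 117.  69.  67. -58.] F [-0.5  0.2 -0.9] w 91.0
above [-0.523 -0.003 -0.004] [ -19.3 -182.7  142.6]
pre [ 0.001 -0.004 -0.003] [ 1.000e-01 -1.118e+02  1.300e+00]
grasp [ 0.001 -0.004 -0.003] [ 0.4 -1.8  1.4]
```

View pics/w2.png

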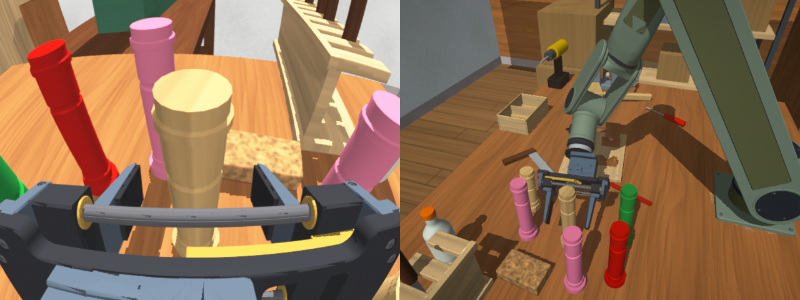

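The spindle is between the fingers (wrist view about (193,150)), and the fingers are clear of the neighbours. Closing now.

carry_out(increments=[[[0,0,0],[0,0,0],0.4],[[0,0,0],[0,0,0],0.5],[[0,0,0],[0,0,0],0.55],[[0,0,0],[0,0,0],0.6],[[0,0,0],[0,0,0],1],[[0,0,0],[0,0,0],1],[[0,0,0],[0,0,0],1],[[0,0,0],[0,0,0],1],[[0,0,0],[0,0,0],1]], force=30)

```text
time_s: 3.8
ee_pos: [494.1, 146.5, 184.0]
ee_rot: [-30.0, 0.3, 7.2]
force: [0.5, -0.1, -1.2]
gripper_width: 35.0
```

```bash
python3 go.py
python3 - <<'E'
from h import *
from workcell import env
s=env.state();cur=(s["ee_pos"],Ro.from_euler('xyz',s["ee_rot"],degrees=True).as_matrix())
# lift: straight up 60 then over; print tool-axes for world up
print("up120 in tool",(cur[1].T@[0,0,120]).round(1))
E
```

```text
t 3.8 pos [494.1 146.5 184. ] rot [-30.    0.3   7.2] q [  1.  34. 117.  69.  67. -58.] F [ 0.5 -0.1 -1.2] w 35.0
above [-0.523 -0.003 -0.004] [ -19.2 -182.5  142.7]
pre [ 0.001 -0.004 -0.003] [   0.2 -111.6    1.3]
grasp [ 0.001 -0.004 -0.003] [ 0.6 -1.6  1.4]
up120 in tool [ -0.6 -60.1 103.9]
```

Opening is 35.0 mm on the 36 mm shaft, so it is gripped. Lifting.

carry_out(increments=[[[0,0,0],[0,-2,4],1],[[0,0,0],[0,-6,11],1],[[0,0,0],[0,-13,23],1],[[0,0,0],[-0.3,-22,38],1],[[0,0,0],[-0.4,-31,54],1],[[0,0,0],[-0.5,-40,70],1],[[0,0,0],[-0.6,-48,84],1],[[0,0,0],[-0.6,-55,95],1],[[0,0,0],[-0.6,-59,102],1],[[0,0,0],[-0.6,-60,104],1]])

```text
time_s: 4.63
ee_pos: [494.1, 146.6, 305.8]
ee_rot: [-30.1, 0.1, 7.2]
force: [0.7, 0.6, -1.5]
gripper_width: 35.4
```

Run:
```python
from h import *
from workcell import env
s=env.state();print(s["ee_pos"].round(1),s["ee_rot"].round(1),s["force"].round(1),s["gripper_width"])
w=env.grab_frame("wrist");cv2.imwrite("pics/w3.png",w["frame"])
cur=(s["ee_pos"],Ro.from_euler('xyz',s["ee_rot"],degrees=True).as_matrix())
# waypoints: grasp from current to hover over cradle, rotate 30->120 dec
g0=cur[0]+172*cur[1][:,1];print("grasp",g0.round(1))
g1=mid-2*cy+[0,0,90]+4*cy
N=30
for i in range(1,N+1):
    a=i/N;sm=3*a*a-2*a**3
    p,R=pose(g0+(g1-g0)*sm+[0,0,40*np.sin(np.pi*a)],97.15,30+90*sm)
    r,d=rel(p,R,cur=cur)
    print(i,p.round(0),r.round(2),d.round(0))
    if i%10==0: cur=(p,R)
```

```text
[494.1 146.6 305.8] [-30.1   0.1   7.2] [ 0.7  0.6 -1.5] 35.35655420443821
grasp [475.4 294.3 219.6]
1 [494. 146. 310.] [-0. -0. -0.] [-0. -3.  4.]
2 [494. 144. 316.] [-0.02 -0.   -0.  ] [-1. -8.  7.]
3 [493. 140. 322.] [-0.04 -0.   -0.  ] [ -2. -14.  11.]
4 [493. 136. 329.] [-0.08 -0.   -0.  ] [ -3. -21.  15.]
5 [492. 130. 337.] [-0.12 -0.   -0.  ] [ -4. -30.  19.]
6 [491. 124. 344.] [-0.16 -0.   -0.  ] [ -6. -38.  22.]
7 [490. 118. 352.] [-0.22 -0.   -0.  ] [ -8. -48.  26.]
8 [489. 111. 360.] [-0.27 -0.   -0.  ] [-10. -57.  29.]
9 [487. 104. 367.] [-0.34 -0.   -0.  ] [-12. -66.  32.]
10 [486.  97. 373.] [-0.41 -0.   -0.  ] [-14. -75.  34.]
11 [484.  90. 378.] [-0.07  0.    0.  ] [-2. -8. -2.]
12 [483.  84. 383.] [-0.15  0.   -0.  ] [ -5. -16.  -4.]
13 [481.  77. 386.] [-0.22  0.   -0.  ] [ -8. -22.  -7.]
14 [479.  72. 388.] [-0.3  0.   0. ] [-10. -27. -10.]
15 [477.  66. 388.] [-0.38  0.   -0.  ] [-13. -30. -14.]
16 [475.  61. 387.] [-0.46  0.   -0.  ] [-16. -32. -19.]
17 [473.  56. 385.] [-0.53  0.   -0.  ] [-18. -33. -24.]
18 [471.  51. 381.] [-0.61  0.   -0.  ] [-21. -33. -30.]
19 [469.  46. 376.] [-0.68  0.   -0.  ] [-24. -32. -37.]
20 [467.  41. 370.] [-0.76 -0.   -0.  ] [-26. -29. -44.]
21 [465.  37. 363.] [-0.07  0.    0.  ] [-2.  8. -3.]
22 [463.  32. 355.] [-0.13  0.    0.  ] [-4. 16. -6.]
23 [462.  28. 346.] [-0.19  0.    0.  ] [-7. 25. -9.]
24 [460.  24. 337.] [-0.24  0.    0.  ] [ -8.  34. -12.]
25 [459.  21. 328.] [-0.29 -0.    0.  ] [-10.  43. -14.]
26 [458.  18. 320.] [-0.33 -0.    0.  ] [-11.  52. -16.]
27 [457.  15. 312.] [-0.36 -0.    0.  ] [-12.  60. -18.]
28 [457.  13. 305.] [-0.39 -0.    0.  ] [-13.  68. -19.]
29 [456.  12. 299.] [-0.4  0.   0. ] [-14.  74. -20.]
30 [456.  11. 294.] [-0.41 -0.    0.  ] [-14.  79. -19.]
```

carry_out(increments=[[[0,0,0],[0,-3,4],1],[[-0.02,0,0],[-1,-8,7],1],[[-0.04,0,0],[-2,-14,11],1],[[-0.08,0,0],[-3,-21,15],1],[[-0.12,0,0],[-4,-30,19],1],[[-0.16,0,0],[-6,-38,22],1],[[-0.22,0,0],[-8,-48,26],1],[[-0.27,0,0],[-10,-57,29],1],[[-0.34,0,0],[-12,-66,32],1],[[-0.41,0,0],[-14,-75,34],1]])

```text
time_s: 5.52
ee_pos: [486.3, 96.7, 371.8]
ee_rot: [-53.8, 0.3, 7.1]
force: [-0.2, 0.3, -2.3]
gripper_width: 35.1
```

carry_out(increments=[[[-0.07,0,0],[-2,-8,-2],1],[[-0.15,0,0],[-5,-16,-4],1],[[-0.22,0,0],[-8,-22,-7],1],[[-0.3,0,0],[-10,-27,-10],1],[[-0.38,0,0],[-13,-30,-14],1],[[-0.46,0,0],[-16,-32,-19],1],[[-0.53,0,0],[-18,-33,-24],1],[[-0.61,0,0],[-21,-33,-30],1],[[-0.68,0,0],[-24,-32,-37],1],[[-0.76,0,0],[-26,-29,-44],1]])

```text
time_s: 6.35
ee_pos: [466.9, 41.4, 368.9]
ee_rot: [-97.3, 0.2, 7.1]
force: [0.9, -0.1, -1.8]
gripper_width: 35.3
```

carry_out(increments=[[[-0.07,0,0],[-2,8,-3],1],[[-0.13,0,0],[-4,16,-6],1],[[-0.19,0,0],[-7,25,-9],1],[[-0.24,0,0],[-8,34,-12],1],[[-0.29,0,0],[-10,43,-14],1],[[-0.33,0,0],[-11,52,-16],1],[[-0.36,0,0],[-12,60,-18],1],[[-0.39,0,0],[-13,68,-19],1],[[-0.4,0,0],[-14,74,-20],1],[[-0.41,0,0],[-14,79,-19],1]])

```text
time_s: 7.18
ee_pos: [456.3, 11.5, 292.0]
ee_rot: [-120.6, 0.3, 7.1]
force: [0.4, -0.4, -1.8]
gripper_width: 35.3
```

carry_out(increments=[[[0,0,0],[0,0,0],1],[[0,0,0],[0,0,0],1],[[0,0,0],[0,0,0],1]])

```text
time_s: 7.43
ee_pos: [456.9, 11.8, 292.9]
ee_rot: [-120.6, 0.2, 7.2]
force: [-0.2, 0.5, -1.4]
gripper_width: 35.4
```

```bash
cat > lay.py <<'E'
from h import *
from workcell import env
s=env.state();print("t",s["time_s"],s["ee_pos"].round(1),s["ee_rot"].round(1),"q",s["qpos"].round(0),"F",s["force"].round(1),"w",s["gripper_width"])
cur=(s["ee_pos"],Ro.from_euler('xyz',s["ee_rot"],degrees=True).as_matrix())
g=cur[0]+172*cur[1][:,1];e=g-mid;print("grasp rel mid in cradle",(e@cx).round(1),(e@cy).round(1),(e@cz).round(1))
print("cradle x,y,up per mm in tool:",(cur[1].T@cx).round(3),(cur[1].T@cy).round(3),(cur[1].T@cz).round(3))
p,R=pose(mid,97.15,120);print("turn to ideal",rel(p,R,cur=cur)[0])
E
python3 lay.py
python3 - <<'E'
from h import *
from workcell import env
w=env.grab_frame("wrist");a=env.grab_frame("side");t=env.grab_frame("top")
np.savez("pics/side4.npz",**a);np.savez("pics/top4.npz",**t)
cv2.imwrite("pics/w4.png",np.hstack([cv2.resize(a["frame"][120:360,200:520],(400,300)),cv2.resize(t["frame"][140:320,290:530],(400,300))]))
E
```

```text
t 7.4333 [456.9  11.8 292.9] [-120.6    0.2    7.2] q [  9.  15. 116. -37.  57.  25.] F [-0.2  0.5 -1.4] w 35.37952830543987
grasp rel mid in cradle 0.1 1.0 89.7
cradle x,y,up per mm in tool: [ 1.    -0.003 -0.002] [ 0.    -0.508  0.861] [-0.003 -0.861 -0.508]
turn to ideal [ 0.01   0.002 -0.003]
```

View pics/w4.png

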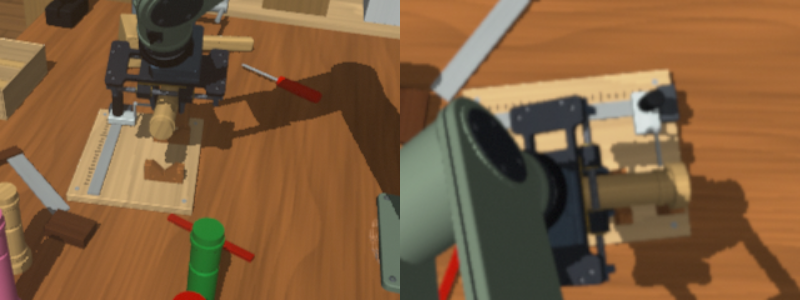

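Spindle hangs horizontally over the cradle with its foot toward the stop. I measure the foot and the axis from the top depth before lowering.

Run:
```python
from h import *
t=np.load("pics/top4.npz");P=cloud(t)
O=mid-5*cy
Q=P[230:275,395:480].reshape(-1,3);Q=Q[Q[:,2]>110]
L=np.stack([(Q-O)@cx,(Q-O)@cy,Q[:,2]],1)
L=L[(abs(L[:,0])<32)]
for a in range(-112,-40,3):
    m=L[(L[:,1]>=a)&(L[:,1]<a+3)]
    if len(m)>3: print(a,len(m),"zmax",np.percentile(m[:,2],95).round(1),"x",m[:,0].min().round(1),m[:,0].max().round(1))
```

```text
-91 44 zmax 172.9 x -22.1 25.4
-88 52 zmax 172.9 x -21.7 25.8
-85 47 zmax 173.4 x -21.4 26.2
-82 43 zmax 172.1 x -21.3 26.6
-79 110 zmax 171.7 x -21.2 27.1
-76 34 zmax 165.8 x -13.7 24.5
-73 36 zmax 165.3 x -14.9 18.8
-70 25 zmax 167.8 x -13.2 20.5
-67 39 zmax 167.0 x -16.3 20.9
-64 45 zmax 167.8 x -15.9 22.0
-61 40 zmax 165.5 x -14.0 20.1
-58 35 zmax 164.8 x -13.6 20.5
-55 34 zmax 166.4 x -14.8 18.6
-52 32 zmax 164.7 x -14.6 18.8
-49 37 zmax 164.9 x -14.4 19.1
-46 33 zmax 165.3 x -14.2 19.6
-43 36 zmax 165.1 x -13.9 19.9
```

Foot end is at y ≈ -91, a 4 mm gap to the stop. The shaft is level and about 2.5 mm toward +x. I correct x by -2 mm and the turn by +0.01 while lowering.

carry_out(increments=[[[0,0,0],[0,2,1],1],[[0.003,0,0],[-1,8,4],1],[[0.005,0,0],[-1.5,17,9],1],[[0.008,0,0],[-2,28,15],1],[[0.01,0,0],[-2,39,21],1],[[0.01,0,0],[-2,49,27],1],[[0.01,0,0],[-2,57,32],1],[[0.01,0,0],[-2,63,35.5],1],[[0.01,0,0],[-2,67,37.5],1],[[0.01,0,0],[-2,69,39],1]])

```text
time_s: 8.42
ee_pos: [454.4, 9.9, 212.4]
ee_rot: [-120.0, 0.3, 7.2]
force: [0.4, 0.5, -2.2]
gripper_width: 35.4
```

carry_out(increments=[[[0,0,0],[0,0,0],1],[[0,0,0],[0,0,0],1]])

```text
time_s: 8.58
ee_pos: [454.6, 10.0, 213.4]
ee_rot: [-120.0, 0.2, 7.2]
force: [-0.1, 0.8, -1.8]
gripper_width: 35.0
```

```bash
python3 lay.py
python3 - <<'E'
from h import *
from workcell import env
t=env.grab_frame("top");a=env.grab_frame("side");np.savez("pics/top5.npz",**t)
cv2.imwrite("pics/w5.png",np.hstack([cv2.resize(a["frame"][160:310,240:400],(400,375)),cv2.resize(t["frame"][180:300,320:480],(400,300)).repeat(1,0)[:300].copy() if 0 else cv2.copyMakeBorder(cv2.resize(t["frame"][180:300,320:480],(400,300)),0,75,0,0,0)]))
P=cloud(t);O=mid-5*cy
Q=P[220:290,395:480].reshape(-1,3)
L=np.stack([(Q-O)@cx,(Q-O)@cy,Q[:,2]],1);L=L[(abs(L[:,0])<32)&(L[:,2]>58)]
for a in range(-118,-40,3):
    m=L[(L[:,1]>=a)&(L[:,1]<a+3)]
    if len(m)>3: print(a,len(m),"zmax",np.percentile(m[:,2],95).round(1),"x",m[:,0].min().round(1),m[:,0].max().round(1))
E
```

```text
t 8.5833 [454.6  10.  213.4] [-120.     0.2    7.2] q [  9.  22. 121. -43.  47.  35.] F [-0.1  0.8 -1.8] w 34.96131833238946
grasp rel mid in cradle -2.4 0.9 9.4
cradle x,y,up per mm in tool: [ 1.    -0.003 -0.002] [ 0.    -0.5    0.866] [-0.004 -0.866 -0.5  ]
turn to ideal [ 0.     0.002 -0.003]
-115 11 zmax 77.3 x -17.0 25.8
-112 35 zmax 80.0 x -26.5 26.0
-109 46 zmax 79.8 x -26.4 26.0
-106 44 zmax 79.9 x -26.0 26.6
-103 47 zmax 81.1 x -25.8 26.9
-100 41 zmax 80.0 x -25.4 27.0
-97 55 zmax 80.1 x -26.5 30.7
-91 43 zmax 91.7 x -24.3 24.4
-88 38 zmax 92.2 x -23.9 25.2
-85 41 zmax 91.3 x -23.7 22.4
-82 42 zmax 92.0 x -23.5 22.9
-79 72 zmax 90.9 x -23.2 24.2
-76 32 zmax 85.1 x -16.9 15.9
-73 26 zmax 84.9 x -16.8 16.5
-70 24 zmax 85.5 x -16.5 18.7
-67 29 zmax 86.4 x -18.2 18.9
-64 39 zmax 85.2 x -17.9 19.4
-61 31 zmax 84.7 x -17.2 18.0
-58 32 zmax 84.6 x -17.0 18.0
-55 27 zmax 84.3 x -16.9 16.0
-52 24 zmax 83.7 x -16.7 16.7
-49 29 zmax 84.9 x -16.3 16.8
-46 28 zmax 86.0 x -16.1 17.2
-43 28 zmax 84.5 x -15.8 17.3
```

View pics/w5.png

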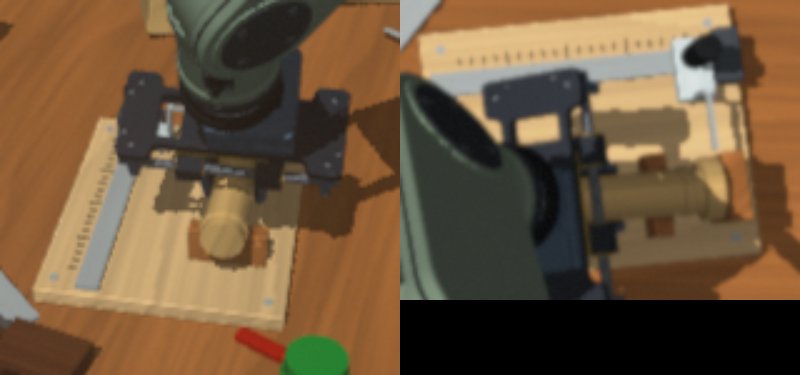

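Images: the spindle is above both V blocks, level and centred, foot about 4 mm short of the stop. I lower slowly, watching the force.

carry_out(increments=[[[0,0,0],[0,1,0.6],1],[[0,0,0],[0,2,1.2],1],[[0,0,0],[0,3,1.7],1],[[0,0,0],[0,4,2.3],1],[[0,0,0],[0,5,2.9],1],[[0,0,0],[0,5.8,3.3],1],[[0,0,0],[0,6.5,3.7],1],[[0,0,0],[0,7,4],1],[[0,0,0],[0,7,4],1],[[0,0,0],[0,7,4],1]])

```text
time_s: 9.52
ee_pos: [454.4, 9.9, 205.1]
ee_rot: [-120.0, 0.3, 7.2]
force: [0.5, -0.0, -3.1]
gripper_width: 35.2
```

```bash
python3 lay.py
```

```text
t 9.5167 [454.4   9.9 205.1] [-120.     0.3    7.2] q [  9.  23. 121. -44.  46.  36.] F [ 0.5 -0.  -3.1] w 35.20125728548628
grasp rel mid in cradle -2.7 0.8 1.1
cradle x,y,up per mm in tool: [ 1.    -0.004 -0.003] [ 0.    -0.5    0.866] [-0.005 -0.866 -0.5  ]
turn to ideal [ 0.     0.003 -0.004]
```

carry_out(increments=[[[0,0,0],[0,0.4,0.25],1],[[0,0,0],[0,0.9,0.5],1],[[0,0,0],[0,0.9,0.5],1],[[0,0,0],[0,0.9,0.5],1]])

```text
time_s: 9.85
ee_pos: [454.4, 9.9, 204.1]
ee_rot: [-120.0, 0.3, 7.2]
force: [0.2, -0.1, -0.3]
gripper_width: 35.2
```

carry_out(increments=[[[0,0,0],[0,0.4,0.25],1],[[0,0,0],[0,0.9,0.5],1],[[0,0,0],[0,0.9,0.5],1],[[0,0,0],[0,0.9,0.5],1]])

```text
time_s: 10.18
ee_pos: [454.2, 9.8, 203.4]
ee_rot: [-120.0, 0.3, 7.2]
force: [-2.8, 0.8, 5.6]
gripper_width: 35.4
```

```bash
python3 lay.py
```

```text
t 10.1833 [454.2   9.8 203.4] [-120.     0.3    7.2] q [  9.  23. 122. -44.  46.  36.] F [-2.8  0.8  5.6] w 35.35255522173912
grasp rel mid in cradle -3.0 0.6 -0.5
cradle x,y,up per mm in tool: [ 1.    -0.004 -0.003] [ 0.    -0.501  0.866] [-0.005 -0.866 -0.501]
turn to ideal [ 0.001  0.003 -0.004]
```

Contact at about 7 N, with a slight pull toward -x. I ease 0.8 mm to -x and slide toward the stop.

carry_out(increments=[[[0,0,0],[-0.4,0,0],1],[[0,0,0],[-0.8,0.3,-0.4],1],[[0,0,0],[-0.8,0.6,-0.9],1],[[0,0,0],[-0.8,0.9,-1.5],1],[[0,0,0],[-0.8,1.2,-2.1],1],[[0,0,0],[-0.8,1.5,-2.6],1],[[0,0,0],[-0.8,1.5,-2.6],1]])

```text
time_s: 10.77
ee_pos: [454.0, 7.6, 203.4]
ee_rot: [-119.9, 0.2, 7.2]
force: [-4.4, 7.9, 8.7]
gripper_width: 35.5
```

```bash
python3 lay.py
```

```text
t 10.7667 [454.    7.6 203.4] [-119.9    0.2    7.2] q [  9.  23. 122. -44.  46.  36.] F [-4.4  7.9  8.7] w 35.49902922314683
grasp rel mid in cradle -3.1 -1.1 -0.7
cradle x,y,up per mm in tool: [ 1.    -0.002 -0.003] [ 0.001 -0.498  0.867] [-0.003 -0.867 -0.498]
turn to ideal [-0.002  0.003 -0.002]
```

carry_out(increments=[[[0,0,0],[-0.3,0,-0.4],1],[[0,0,0],[-0.5,0.2,-0.8],1],[[0,0,0],[-0.5,0.4,-1.2],1],[[0,0,0],[-0.5,0.4,-1.2],1]])

```text
time_s: 11.1
ee_pos: [454.1, 5.8, 203.4]
ee_rot: [-119.9, 0.2, 7.2]
force: [-1.4, 4.6, 4.0]
gripper_width: 35.1
```

```bash
python3 lay.py
python3 - <<'E'
from h import *
from workcell import env
t=env.grab_frame("top");a=env.grab_frame("side")
P=cloud(t);O=mid-5*cy
Q=P[220:290,395:480].reshape(-1,3)
L=np.stack([(Q-O)@cx,(Q-O)@cy,Q[:,2]],1);L=L[(abs(L[:,0])<32)&(L[:,2]>55)]
for a in list(range(-104,-86,2))+[-82,-78,-60,-56,-46]:
    m=L[(L[:,1]>=a)&(L[:,1]<a+2)]
    if len(m)>3: print(a,len(m),"zmax",np.percentile(m[:,2],95).round(1),"x",m[:,0].min().round(1),m[:,0].max().round(1))
E
```

```text
t 11.1 [454.1   5.8 203.4] [-119.9    0.2    7.2] q [  8.  23. 122. -44.  45.  36.] F [-1.4  4.6  4. ] w 35.10955928509565
grasp rel mid in cradle -3.2 -3.0 -0.6
cradle x,y,up per mm in tool: [ 1.    -0.002 -0.003] [ 0.001 -0.499  0.866] [-0.003 -0.866 -0.499]
turn to ideal [-0.001  0.003 -0.002]
-104 30 zmax 79.9 x -25.8 26.6
-102 27 zmax 80.4 x -25.6 26.9
-100 34 zmax 79.7 x -25.4 27.1
-98 28 zmax 79.7 x -25.3 26.6
-96 41 zmax 80.5 x -26.5 30.8
-94 26 zmax 81.4 x -24.1 31.0
-92 26 zmax 81.4 x -24.0 22.9
-90 26 zmax 81.5 x -23.8 23.6
-88 31 zmax 81.4 x -23.6 23.8
-82 52 zmax 79.8 x -23.3 24.3
-78 19 zmax 74.0 x -16.8 16.9
-60 19 zmax 74.6 x -17.1 16.7
-56 22 zmax 75.3 x -16.7 17.0
-46 18 zmax 74.3 x -17.4 15.6
```

carry_out(increments=[[[0,0,0],[0,0.2,-0.4],1],[[0,0,0],[0,0.4,-0.8],1],[[0,0,0],[0,0.6,-1.2],1],[[0,0,0],[0,0.6,-1.2],1]])

```text
time_s: 11.53
ee_pos: [454.1, 5.4, 203.6]
ee_rot: [-119.8, 0.1, 7.2]
force: [-3.1, 12.8, 7.6]
gripper_width: 35.3
```

```bash
python3 lay.py
```

```text
t 11.5333 [454.1   5.4 203.6] [-1.198e+02  1.000e-01  7.200e+00] q [  8.  23. 122. -44.  45.  36.] F [-3.1 12.8  7.6] w 35.29067248814782
grasp rel mid in cradle -3.2 -3.1 -0.7
cradle x,y,up per mm in tool: [ 1.    -0.001 -0.001] [ 0.001 -0.497  0.868] [-0.002 -0.868 -0.497]
turn to ideal [-0.003  0.001 -0.001]
```

Force rose to 13 N with almost no motion, so the foot is against the stop. I relieve the push, open and retreat.

carry_out(increments=[[[0,0,0],[0,-0.5,0.4],1],[[0,0,0],[0,-0.9,0.5],1],[[0,0,0],[0,-0.9,0.5],0.55],[[0,0,0],[0,-0.9,0.5],0.5],[[0,0,0],[0,-0.9,0.5],0.4],[[0,0,0],[0,-0.9,0.5],0.2],[[0,0,0],[0,-0.9,0.5],0],[[0,0,0],[0,-0.9,0.5],0],[[0,0,0],[0,-0.9,0.5],0],[[0,0,0],[0,-0.9,0.5],0]])

```text
time_s: 12.37
ee_pos: [453.7, 5.0, 203.9]
ee_rot: [-120.0, 0.3, 7.2]
force: [-1.2, 0.1, -0.3]
gripper_width: 82.5
```

carry_out(increments=[[[0,0,0],[0,-3,0],0],[[0,0,0],[0,-10,0],0],[[0,0,0],[0,-22,0],0],[[0,0,0],[0,-38,0],0],[[0,0,0],[0,-58,0],0],[[0,0,0],[0,-80,0],0],[[0,0,0],[0,-105,0],0],[[0,0,0],[0,-130,0],0],[[0,0,0],[0,-150,0],0],[[0,0,0],[0,-155,0],0]])

```text
time_s: 13.2
ee_pos: [445.0, 83.5, 341.3]
ee_rot: [-119.9, -0.1, 7.3]
force: [0.1, 0.1, 0.3]
gripper_width: 91.1
```

```bash
python3 lay.py
cat > chk.py <<'E'
from h import *
from workcell import env
t=env.grab_frame("top");a=env.grab_frame("side")
O=mid-5*cy
for nm,f,(v0,v1,u0,u1) in(("top",t,(220,290,340,480)),("side",a,(185,300,290,370))):
    P=cloud(f);Q=P[v0:v1,u0:u1].reshape(-1,3)
    L=np.stack([(Q-O)@cx,(Q-O)@cy,Q[:,2]],1);L=L[(abs(L[:,0])<29)&(L[:,2]>57)&(L[:,2]<95)]
    print(nm,"y range",np.percentile(L[:,1],[1,99]).round(1))
    for y in list(range(-98,-86,2))+[-82,-80,-78,-60,-35,0,30,80,88,90,92,94,96,98]:
        m=L[(L[:,1]>=y)&(L[:,1]<y+2)]
        if len(m)>3: print(y,len(m),"z",np.percentile(m[:,2],95).round(1),"x",m[:,0].min().round(1),m[:,0].max().round(1))
cv2.imwrite("pics/chk%d.png"%int(env.state()["time_s"]),np.hstack([cv2.resize(a["frame"][160:310,240:440],(400,300)),cv2.resize(t["frame"][170:305,310:490],(400,300))]))
E
python3 chk.py; ls pics/chk*
```

```text
t 13.2 [445.   83.5 341.3] [-1.199e+02 -1.000e-01  7.300e+00] q [ 18.  13. 111. -32.  66.  27.] F [0.1 0.1 0.3] w 91.06126347221674
grasp rel mid in cradle -1.9 75.2 137.2
cradle x,y,up per mm in tool: [ 1.     0.002 -0.001] [ 0.002 -0.499  0.867] [ 0.002 -0.867 -0.499]
turn to ideal [-0.001  0.001  0.002]
top y range [-111.1   82.4]
-98 31 z 80.2 x -26.5 25.1
-96 42 z 79.7 x -25.1 26.4
-94 27 z 80.8 x -24.1 22.8
-92 26 z 81.2 x -23.9 22.9
-90 24 z 81.7 x -23.8 23.1
-88 28 z 80.1 x -23.6 23.3
-82 52 z 80.5 x -23.0 24.4
-80 24 z 74.1 x -16.8 16.5
-78 13 z 74.3 x -14.9 16.5
-60 17 z 74.5 x -17.1 16.4
-35 16 z 75.0 x -16.6 17.0
0 15 z 74.1 x -17.0 14.1
30 19 z 75.3 x -18.0 15.3
80 20 z 75.9 x -19.2 18.1
side y range [-107.2   96.8]
-98 17 z 78.4 x -29.0 22.7
-96 25 z 78.2 x -27.8 26.7
-94 16 z 78.1 x -27.7 28.8
-92 13 z 79.7 x -28.3 17.0
-90 11 z 81.1 x -25.6 14.3
-88 9 z 79.7 x -25.9 16.4
-82 35 z 78.8 x -27.0 15.6
-80 29 z 78.8 x -24.7 19.8
-78 8 z 72.7 x -20.1 19.6
-35 8 z 72.2 x -19.9 9.4
0 9 z 72.7 x -22.0 11.4
30 10 z 73.8 x -20.8 11.5
80 13 z 74.6 x -22.5 10.8
88 8 z 72.5 x -21.3 7.7
90 11 z 72.9 x -19.2 11.4
92 11 z 72.2 x -17.4 3.2
94 53 z 72.0 x -22.0 12.8
96 30 z 72.9 x -20.1 12.3
pics/chk13.png
```

The spindle lies level in both Vs: foot face at -95, shaft top about 74 mm, x centred. Now the gauge: hover over the knob with the jaws along the cradle's y.

```bash
cat > knob.py <<'E'
from h import *
from workcell import env
def kp(y,z):
    g=mid-5*cy; g=g+110*cx+y*cy; g[2]=z
    R=np.stack([-cy,-cz,cx],1); return g-172*R[:,1],R
if __name__=="__main__":
    k=np.array([588.5,-160.2,0])-(mid-5*cy);print("knob cradle",k@cx,k@cy)
    s=env.state();print("t",s["time_s"],s["ee_pos"].round(1),s["ee_rot"].round(1),"q",s["qpos"].round(0),"F",s["force"].round(1),"w",s["gripper_width"])
    cur=(s["ee_pos"],Ro.from_euler('xyz',s["ee_rot"],degrees=True).as_matrix())
    g=cur[0]+172*cur[1][:,1]-(mid-5*cy);print("grasp in cradle",(g@cx).round(1),(g@cy).round(1),(g[2]+55).round(1),"force cradle",(s["force"]@cx).round(1),(s["force"]@cy).round(1))
    print("hover",*rel(*kp(-94,150),cur=cur),"down",*rel(*kp(-94,65),cur=cur))
    p,R=kp(-94,150);p0,R0=cur;rv=Ro.from_matrix(R0.T@R).as_rotvec()
    for a in(.25,.5,.75): print(a,(rv*a).round(2),((R0.T@(p-p0))*a).round(0))
E
python3 knob.py
```

```text
knob cradle 109.77735683180236 -93.63068451056768
t 13.3 [444.6  82.5 339.1] [-1.2e+02  1.0e-01  7.2e+00] q [ 18.  13. 111. -32.  66.  27.] F [ 0.1 -0.2  0.4] w 91.40678575532259
grasp in cradle -3.0 79.2 190.1 force cradle 0.0 -0.2
hover [0.411 1.534 0.409] [ 112.5  144.1 -216.2] down [0.411 1.534 0.409] [ 112.6  217.7 -173.8]
0.25 [0.1  0.38 0.1 ] [ 28.  36. -54.]
0.5 [0.21 0.77 0.2 ] [  56.   72. -108.]
0.75 [0.31 1.15 0.31] [  84.  108. -162.]
```

View pics/chk13.png

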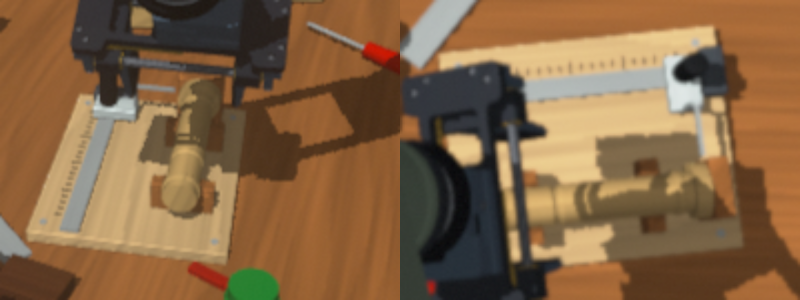

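The spindle lies in both Vs against the stop, and the knob is at home near the stop end. Moving to hover.

carry_out(increments=[[[0.03,0.1,0.03],[7,9,-14],0],[[0.05,0.2,0.05],[14,18,-28],0],[[0.08,0.3,0.08],[22,28,-42],0],[[0.1,0.4,0.1],[30,38,-56],0],[[0.13,0.5,0.13],[37,47,-70],0],[[0.16,0.6,0.16],[44,56,-85],0],[[0.19,0.7,0.19],[51,66,-99],0],[[0.21,0.8,0.21],[58,75,-113],0],[[0.24,0.9,0.24],[66,84,-127],0],[[0.27,1,0.27],[73,94,-141],0]])

```text
time_s: 14.13
ee_pos: [538.0, -78.0, 325.2]
ee_rot: [-100.1, -5.2, -52.1]
force: [-0.5, 0.4, -0.9]
gripper_width: 91.4
```

```bash
python3 knob.py
```

```text
knob cradle 109.77735683180236 -93.63068451056768
t 14.1333 [538.  -78.  325.2] [-100.1   -5.2  -52.1] q [ -7.  20. 100. -12.  64.  52.] F [-0.5  0.4 -0.9] w 91.38491932859365
grasp in cradle 51.7 -34.5 156.6 force cradle -0.5 0.5
hover [0.148 0.526 0.136] [95.6 13.6 -8.3] down [0.148 0.526 0.136] [87.9 97.   6.6]
0.25 [0.04 0.13 0.03] [24.  3. -2.]
0.5 [0.07 0.26 0.07] [48.  7. -4.]
0.75 [0.11 0.39 0.1 ] [72. 10. -6.]
```

carry_out(increments=[[[0.03,0.1,0.02],[18,3,-1],0],[[0.05,0.19,0.05],[35,5,-3],0],[[0.08,0.28,0.07],[52,7,-5],0],[[0.1,0.37,0.1],[68,10,-6],0],[[0.13,0.45,0.12],[82,12,-7],0],[[0.145,0.51,0.133],[92,13,-8],0],[[0.148,0.526,0.136],[95.5,13.5,-8],0],[[0.148,0.526,0.136],[95.5,13.5,-8],0],[[0.148,0.526,0.136],[95.5,13.5,-8],0],[[0.148,0.526,0.136],[95.5,13.5,-8],0]])

```text
time_s: 14.97
ee_pos: [589.1, -158.1, 323.4]
ee_rot: [-90.0, -0.1, -82.4]
force: [0.1, -0.8, 0.2]
gripper_width: 91.4
```

```bash
python3 knob.py
python3 - <<'E'
from h import *
from workcell import env
w=env.grab_frame("wrist");cv2.imwrite("pics/w7.png",w["frame"])
E
```

```text
knob cradle 109.77735683180236 -93.63068451056768
t 14.9667 [ 589.1 -158.1  323.4] [-90.   -0.1 -82.4] q [-16.  25.  92.  -0.  63.  66.] F [ 0.1 -0.8  0.2] w 91.40001446270149
grasp in cradle 110.6 -91.8 151.4 force cradle -0.0 -0.8
hover [0.    0.007 0.001] [ 2.4  1.4 -0.7] down [0.    0.007 0.001] [ 2.3 86.4 -0.6]
0.25 [0. 0. 0.] [ 1.  0. -0.]
0.5 [0. 0. 0.] [ 1.  1. -0.]
0.75 [0.   0.01 0.  ] [ 2.  1. -0.]
```

View pics/w7.png

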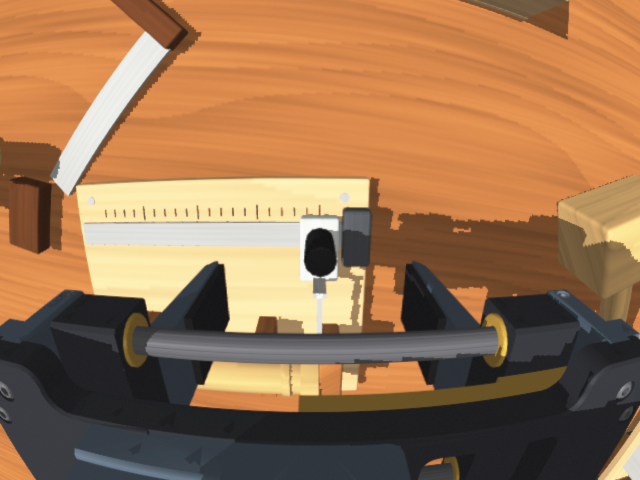

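Wrist view: the knob is at (320,255), midway between the fingers. Going down, then closing.

carry_out(increments=[[[0,0.007,0],[2,6,-0.6],0],[[0,0.007,0],[2,18,-0.6],0],[[0,0.007,0],[2,34,-0.6],0],[[0,0.007,0],[2,50,-0.6],0],[[0,0.007,0],[2,64,-0.6],0],[[0,0.007,0],[2,75,-0.6],0],[[0,0.007,0],[2,83,-0.6],0],[[0,0.007,0],[2,86,-0.6],0],[[0,0.007,0],[2,86,-0.6],0.4],[[0,0.007,0],[2,86,-0.6],0.6]], force=30)

```text
time_s: 15.85
ee_pos: [589.6, -160.8, 238.4]
ee_rot: [-89.9, -0.1, -82.9]
force: [0.0, 0.1, -0.8]
gripper_width: 80.5
```

carry_out(increments=[[[0,0,0],[0,0,0],0.7],[[0,0,0],[0,0,0],0.8],[[0,0,0],[0,0,0],1],[[0,0,0],[0,0,0],1],[[0,0,0],[0,0,0],1],[[0,0,0],[0,0,0],1],[[0,0,0],[0,0,0],1],[[0,0,0],[0,0,0],1]])

```text
time_s: 16.52
ee_pos: [589.3, -160.8, 238.0]
ee_rot: [-89.9, -0.1, -82.9]
force: [0.9, 0.5, -0.9]
gripper_width: 27.6
```

```bash
python3 knob.py
```

```text
knob cradle 109.77735683180236 -93.63068451056768
t 16.5167 [ 589.3 -160.8  238. ] [-89.9  -0.1 -82.9] q [-16.  30.  97.  -0.  53.  67.] F [ 0.9  0.5 -0.9] w 27.6298772579496
grasp in cradle 110.8 -94.6 66.0 force cradle 0.9 0.4
hover [-0.001 -0.001  0.002] [ -0.1 -84.   -0.4] down [-0.001 -0.001  0.002] [-0.3  1.  -0.5]
0.25 [-0. -0.  0.] [ -0. -21.  -0.]
0.5 [-0. -0.  0.] [ -0. -42.  -0.]
0.75 [-0. -0.  0.] [ -0. -63.  -0.]
```

Still closing (27.6 mm). A few more rows.

carry_out(increments=[[[0,0,0],[0,0,0],1],[[0,0,0],[0,0,0],1],[[0,0,0],[0,0,0],1],[[0,0,0],[0,0,0],1]])

```text
time_s: 16.85
ee_pos: [589.4, -161.0, 238.0]
ee_rot: [-89.9, -0.1, -82.9]
force: [0.2, -2.3, -0.7]
gripper_width: 21.7
```

```bash
python3 knob.py|sed -n 2,3p
```

```text
t 16.85 [ 589.4 -161.   238. ] [-89.9  -0.1 -82.9] q [-16.  30.  97.  -0.  53.  67.] F [ 0.2 -2.3 -0.7] w 21.693710996231495
grasp in cradle 110.8 -94.9 66.0 force cradle -0.1 -2.3
```

carry_out(increments=[[[0,0,0],[-2,0,0],1],[[0,0,0],[-7,0,0],1],[[0,0,0],[-15,0,0],1],[[0,0,0],[-25,0,0],1],[[0,0,0],[-36,0,0],1],[[0,0,0],[-48,0,0],1],[[0,0,0],[-60,0,0],1],[[0,0,0],[-72,0,0],1],[[0,0,0],[-84,0,0],1],[[0,0,0],[-95,0,0],1]])

```text
time_s: 17.68
ee_pos: [577.2, -65.1, 238.0]
ee_rot: [-89.9, -0.1, -82.9]
force: [-1.1, -6.1, 1.6]
gripper_width: 21.1
```

carry_out(increments=[[[0,0,0],[-12,0,0],1],[[0,0,0],[-24,0,0],1],[[0,0,0],[-36,0,0],1],[[0,0,0],[-48,0,0],1],[[0,0,0],[-60,0,0],1],[[0,0,0],[-71,0,0],1],[[0,0,0],[-81,0,0],1],[[0,0,0],[-88,0,0],1],[[0,0,0],[-93,0,0],1],[[0,0,0],[-95,0,0],1]])

```text
time_s: 18.52
ee_pos: [565.2, 29.0, 238.0]
ee_rot: [-90.0, -0.1, -82.8]
force: [-1.3, -5.6, 2.8]
gripper_width: 21.8
```

carry_out(increments=[[[0,0,0],[0,0,0],1],[[0,0,0],[0,0,0],1],[[0,0,0],[0,0,0],1],[[0,0,0],[0,0,0],1]])

```text
time_s: 18.85
ee_pos: [565.3, 28.5, 238.0]
ee_rot: [-90.0, -0.1, -82.9]
force: [-2.1, -5.3, 3.0]
gripper_width: 21.4
```

```bash
python3 knob.py|sed -n 2,3p
python3 - <<'E'
from h import *
from workcell import env
t=env.grab_frame("top");a=env.grab_frame("side");O=mid-5*cy
np.savez("pics/top8.npz",**t);np.savez("pics/side8.npz",**a)
for n,f in(("top",t),("side",a)):
    for lab,p in(("free end ideal",O+95*cy),("pointer tip ideal",O+30*cx+95*cy+5*cz)): print(n,lab,proj(f,p+[0,0,55-O[2]]).round(1))
    P=cloud(f);C=np.stack([(P-O)@cx,(P-O)@cy,P[...,2]],-1)
    m=(abs(C[...,2]-59)<5)&(C[...,0]>32)&(C[...,0]<72)&(C[...,1]>70)&(C[...,1]<120)
    if m.any(): print(n,"pointer",m.sum(),np.median(C[m],0).round(1),C[m][:,0].min().round(1))
    m=(abs(C[...,0])<15)&(C[...,2]>45)&(C[...,2]<78)&(C[...,1]>85)&(C[...,1]<110)
    if m.any(): print(n,"free end y",np.percentile(C[m][:,1],[50,80,97]).round(1))
A4=a["frame"][180:300,240:400];T4=t["frame"][170:305,310:490]
cv2.imwrite("pics/g8.png",np.hstack([cv2.resize(A4,(400,300)),cv2.resize(T4,(400,300))]))
E
```

```text
t 18.85 [565.3  28.5 238. ] [-90.   -0.1 -82.9] q [  2.  26. 104.  -0.  50.  85.] F [-2.1 -5.3  3. ] w 21.351051775678496
grasp in cradle 110.3 96.1 66.0 force cradle -2.7 -5.0
top free end ideal [[351.3 264.1]]
top pointer tip ideal [[349.9 248.8]]
side free end ideal [[327.2 258.9]]
side pointer tip ideal [[312.6 255.4]]
side pointer 57 [53.7 97.5 60.5] 32.6
side free end y [94.6 95.8 97.6]
```

View pics/g8.png

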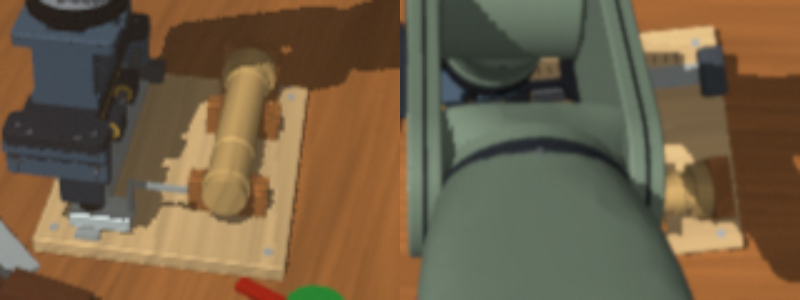

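Side view: the pointer, at about (190,189) in the crop, is level with the spindle's free-end face. Measured pointer y is 97.5 on its visible face and travel is 191 mm, against an end at 95–96. I ease back 0.7 mm and hold for over a second.

carry_out(increments=[[[0,0,0],[0.7,0,0],1],[[0,0,0],[0.7,0,0],1],[[0,0,0],[0.7,0,0],1],[[0,0,0],[0.7,0,0],1],[[0,0,0],[0.7,0,0],1],[[0,0,0],[0.7,0,0],1],[[0,0,0],[0.7,0,0],1],[[0,0,0],[0.7,0,0],1],[[0,0,0],[0.7,0,0],1],[[0,0,0],[0.7,0,0],1]])

```text
time_s: 19.78
ee_pos: [565.4, 27.7, 238.0]
ee_rot: [-90.0, -0.1, -82.9]
force: [-0.8, -4.8, 3.7]
gripper_width: 21.6
```

carry_out(increments=[[[0,0,0],[0,0,0],1],[[0,0,0],[0,0,0],1],[[0,0,0],[0,0,0],1],[[0,0,0],[0,0,0],1],[[0,0,0],[0,0,0],1]])

```text
time_s: 20.2
ee_pos: [565.4, 27.7, 238.0]
ee_rot: [-90.0, -0.1, -82.9]
force: [-2.0, -5.3, 3.2]
gripper_width: 21.4
```

```bash
python3 knob.py|sed -n 2,3p
python3 - <<'E'
from h import *
from workcell import env
a=env.grab_frame("side");O=mid-5*cy
# same side-camera measure of pointer, now and at home (first picture)
for n,f,y0 in(("now",a,95),("home",np.load("pics/side0.npz"),-95)):
    P=cloud(f);C=np.stack([(P-O)@cx,(P-O)@cy,P[...,2]],-1)
    m=(abs(C[...,2]-59)<5)&(C[...,0]>32)&(C[...,0]<72)&(abs(C[...,1]-y0)<20)
    print(n,m.sum(),np.median(C[m],0).round(1))
P=cloud(a);C=np.stack([(P-O)@cx,(P-O)@cy,P[...,2]],-1)
m=(abs(C[...,0])<12)&(abs(C[...,2]-55)<12)&(abs(C[...,1]-95)<10);print("end face y",np.median(C[m][:,1]).round(1))
E
```

```text
t 20.2 [565.4  27.7 238. ] [-90.   -0.1 -82.9] q [  2.  26. 104.  -0.  50.  85.] F [-2.  -5.3  3.2] w 21.37835523438008
grasp in cradle 110.3 95.4 66.0 force cradle -2.6 -5.0
now 57 [53.7 97.1 61.1]
home 41 [ 52.4 -93.7  60.5]
end face y 94.8
```

Pointer travel is 190.3 mm by robot and 190.8 mm by camera, held over 1 s. I guide it back home, open and lift away.

carry_out(increments=[[[0,0,0],[2,0,0],1],[[0,0,0],[7,0,0],1],[[0,0,0],[15,0,0],1],[[0,0,0],[25,0,0],1],[[0,0,0],[36,0,0],1],[[0,0,0],[48,0,0],1],[[0,0,0],[60,0,0],1],[[0,0,0],[72,0,0],1],[[0,0,0],[84,0,0],1],[[0,0,0],[95,0,0],1]])

```text
time_s: 21.08
ee_pos: [577.7, -68.5, 238.0]
ee_rot: [-89.9, -0.1, -82.9]
force: [-3.6, -2.4, 4.3]
gripper_width: 21.3
```

carry_out(increments=[[[0,0,0],[12,0,0],1],[[0,0,0],[24,0,0],1],[[0,0,0],[36,0,0],1],[[0,0,0],[48,0,0],1],[[0,0,0],[60,0,0],1],[[0,0,0],[71,0,0],1],[[0,0,0],[81,0,0],1],[[0,0,0],[88,0,0],1],[[0,0,0],[92,0,0],1],[[0,0,0],[94,0,0],1]])

```text
time_s: 21.92
ee_pos: [589.4, -161.2, 238.0]
ee_rot: [-89.9, -0.1, -82.9]
force: [-2.2, -1.9, 4.6]
gripper_width: 21.1
```

carry_out(increments=[[[0,0,0],[0,0,0],1],[[0,0,0],[0,0,0],0.7],[[0,0,0],[0,0,0],0.5],[[0,0,0],[0,0,0],0.3],[[0,0,0],[0,0,0],0],[[0,0,0],[0,0,0],0],[[0,0,0],[0,0,0],0],[[0,0,0],[0,0,0],0],[[0,0,0],[0,0,0],0],[[0,0,0],[0,0,0],0]])

```text
time_s: 22.75
ee_pos: [589.4, -160.4, 238.0]
ee_rot: [-89.9, -0.1, -82.9]
force: [-0.4, 0.4, -0.5]
gripper_width: 77.8
```

```bash
python3 knob.py|sed -n 2,3p
```

```text
t 22.75 [ 589.4 -160.4  238. ] [-89.9  -0.1 -82.9] q [-16.  30.  97.  -0.  53.  67.] F [-0.4  0.4 -0.5] w 77.83022721774945
grasp in cradle 110.8 -94.3 66.0 force cradle -0.3 0.4
```

Released. Lifting clear and moving aside to look.

carry_out(increments=[[[0,0,0],[0,-3,0],0],[[0,0,0],[0,-12,0],0],[[0,0,0],[0,-28,0],0],[[0,0,0],[0,-50,0],0],[[0,0,0],[0,-75,0],0],[[0,0,0],[15,-100,0],0],[[0,0,0],[45,-120,0],0],[[0,0,0],[80,-135,0],0],[[0,0,0],[115,-145,0],0],[[0,0,0],[150,-150,0],0]])

```text
time_s: 23.58
ee_pos: [607.6, -310.4, 391.9]
ee_rot: [-89.7, -0.3, -82.9]
force: [0.2, 1.8, 1.0]
gripper_width: 91.1
```

carry_out(increments=[[[0,0,0],[30,0,0],0],[[0,0,0],[60,0,0],0],[[0,0,0],[90,0,0],0],[[0,0,0],[110,0,0],0],[[0,0,0],[120,0,0],0],[[0,0,0],[120,0,0],0],[[0,0,0],[120,0,0],0],[[0,0,0],[120,0,0],0]])

```text
time_s: 24.25
ee_pos: [622.6, -426.8, 388.9]
ee_rot: [-89.9, -0.0, -82.8]
force: [0.2, 0.1, 0.2]
gripper_width: 90.8
```

```bash
python3 chk.py; ls pics/chk*
python3 - <<'E'
from h import *
from workcell import env
t=env.grab_frame("top");P=cloud(t);O=mid-5*cy
for nm,(u0,u1,v0,v1),c in(("knob",(425,465,185,225),O),("short",(235,275,152,200),None)):
    Q=P[v0:v1,u0:u1].reshape(-1,3);zt=np.nanpercentile(Q[:,2],98);T=Q[Q[:,2]>zt-7];m=T.mean(0)
    print(nm,zt.round(1),m.round(1),((m-O)@cy).round(1))
print(env.state()["time_s"],env.state()["qvel"].round(2))
E
```

```text
top y range [-110.8   93.8]
-98 32 z 79.8 x -26.5 25.4
-96 35 z 79.4 x -25.1 26.3
-94 29 z 81.1 x -24.1 22.8
-92 26 z 82.3 x -24.0 23.0
-90 24 z 81.5 x -22.1 23.1
-88 27 z 81.7 x -23.8 23.7
-82 53 z 80.2 x -23.3 24.4
-80 22 z 74.0 x -15.2 20.4
-78 17 z 74.3 x -16.8 16.7
-60 21 z 74.5 x -16.8 16.4
-35 20 z 75.5 x -16.6 16.9
0 18 z 74.6 x -17.0 16.4
30 17 z 74.9 x -16.2 15.2
80 22 z 76.8 x -19.2 18.0
88 16 z 73.3 x -18.2 14.9
90 20 z 74.6 x -18.0 15.2
92 18 z 73.4 x -17.8 15.4
94 17 z 75.4 x -16.0 15.4
side y range [-108.3   96.4]
-98 16 z 78.2 x -27.2 22.6
-96 23 z 76.3 x -27.7 29.0
-94 21 z 78.9 x -27.7 28.8
-92 10 z 80.4 x -28.1 19.0
-90 11 z 80.1 x -28.5 14.4
-88 11 z 79.4 x -28.7 16.3
-82 41 z 78.6 x -26.4 20.0
-80 29 z 78.3 x -26.7 17.5
-78 9 z 75.1 x -20.1 14.8
-60 7 z 73.9 x -19.6 12.3
-35 5 z 72.0 x -19.9 9.3
0 11 z 72.8 x -22.0 5.0
30 12 z 71.5 x -20.8 9.5
80 8 z 75.5 x -17.9 11.0
88 8 z 72.3 x -21.2 11.6
90 14 z 73.8 x -21.4 9.3
92 26 z 72.5 x -21.8 10.9
94 50 z 71.1 x -22.0 12.7
96 19 z 72.5 x -18.1 10.7
pics/chk13.png
pics/chk24.png
knob 81.7 [ 588.7 -160.    80.5] -93.5
short 142.8 [625.6 209.5 141.1] 268.5
24.4 [-0.14  0.16 -0.19  0.03 -0.1  -0.05]
```

```bash
cp $(ls -t pics/chk*.png|head -1) pics/final.png
```

```text
(no output)
```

View pics/final.png

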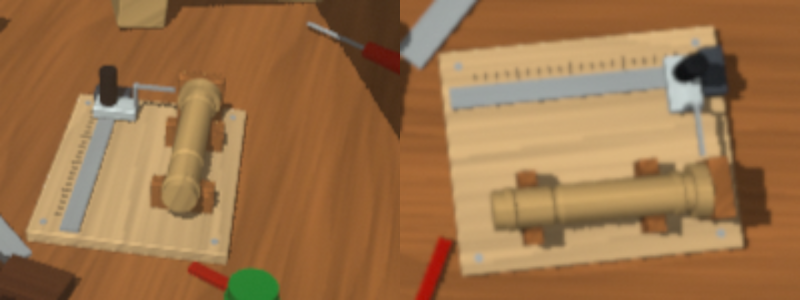

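Final view: the spindle lies in both Vs with its foot on the stop. The gauge is home, with knob y -93.5 against -93.6 at the start. The short spindle has not moved. Handing in.

```bash
python3 -c "
from workcell import env
print(env.job_done())"
```

```text
the job is handed in; nothing more can be done
None
```

The job is done and handed in at about 24.4 s; the hand-in gave no verdict.

- **Spindle:** I took the long natural-wood spindle, which measured about 191 mm tall. I lowered it into the V blocks and slid its foot to the stop, where the force rose to about 13 N with almost no movement. The last top view had the foot face at the stop's face to within about 1 mm, the shaft level, and the sideways position within about 1–2 mm.
- **Gauge:** I pulled it out by the knob and held it for about 1.3 s. Its travel was 190.3 mm by the robot and 190.8 mm by the side camera, for a 190 mm spindle. The side camera's raw readings put the pointer 2.3 mm past the spindle's end face. About 1.3 mm of that is the camera's own offset, seen with the gauge at home, so the real difference is about 1 mm, within the 5 mm allowed.
- **Return home:** I guided the gauge back in the fingers and then released it, so the spring did not run it back freely. The knob ended at y -93.5 mm, against -93.6 mm at the start.
- **Other checks:** The short spindle still stands where it was, within 0.5 mm. The arm was well clear of everything at hand-in. No check failed.

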